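Switch on the beacons in height order

TASK

Switch on the three yellow beacons in the oak stand in order of height, the shortest first, then the middle one, the tallest last, by pressing the round plunger on top of each with the fingertips until it is fully down; it stays down by itself, and each must be fully down before you press the next. Only press: do not lift any beacon, leave all three standing seated in their slots, and do not disturb the snow picket, the compass housing or the brass marker cap.

Things in the scene. Friction and masses are not known exactly. Their poses are not given: they have to be found in the camera images.
- stand: Slotted oak stand fixed to the plank, 69 x 295 x 45 mm (x, y, z), open-topped, three slots 45 x 55 mm in a row along its y axis at y = -95, 0 and +95 mm, slot floors 12 mm above the plank. Origin: centre of its underside, on the plank; z up.
- beacon_short: The shortest yellow beacon unit, loose, 0.17 to 0.35 kg, standing upright in one of the stand's slots (which slot varies, 1.5 mm play on each side). Case 42 x 52 x 90 mm (x, y, z); the flat case top is 102 mm above the plank while seated, with a black collar 40 mm across and 3 mm high around the plunger. Origin: centre of its underside; z up along the case.
- plunger_short_top (a point): Centre of the top face of the round grey plunger (30 mm across) on the shortest beacon; moves with the plunger. It stands 15 to 17 mm above the case top at the start and 5 mm above it (107 mm above the plank) when fully down.
- plunger_short (a joint): How far that plunger is pushed in, m: 0 to 0.002 at the start, 0.012 at its stop (fully down). It takes about 3 N to push and stays where it is left; no spring.
- beacon_middle: The middle-height yellow beacon unit, loose, 0.17 to 0.35 kg, standing upright in one of the stand's slots (which slot varies, 1.5 mm play on each side). Case 42 x 52 x 115 mm (x, y, z); the flat case top is 127 mm above the plank while seated, with a black collar 40 mm across and 3 mm high around the plunger. Origin: centre of its underside; z up along the case.
- plunger_middle_top (a point): Centre of the top face of the round grey plunger (30 mm across) on the middle-height beacon; moves with the plunger. It stands 15 to 17 mm above the case top at the start and 5 mm above it (132 mm above the plank) when fully down.
- plunger_middle (a joint): How far that plunger is pushed in, m: 0 to 0.002 at the start, 0.012 at its stop (fully down). It takes about 3 N to push and stays where it is left; no spring.
- beacon_tall: The tallest yellow beacon unit, loose, 0.17 to 0.35 kg, standing upright in one of the stand's slots (which slot varies, 1.5 mm play on each side). Case 42 x 52 x 140 mm (x, y, z); the flat case top is 152 mm above the plank while seated, with a black collar 40 mm across and 3 mm high around the plunger. Origin: centre of its underside; z up along the case.
- plunger_tall_top (a point): Centre of the top face of the round grey plunger (30 mm across) on the tallest beacon; moves with the plunger. It stands 15 to 17 mm above the case top at the start and 5 mm above it (157 mm above the plank) when fully down.
- plunger_tall (a joint): How far that plunger is pushed in, m: 0 to 0.002 at the start, 0.012 at its stop (fully down). It takes about 3 N to push and stays where it is left; no spring.
- picket: Steel snow picket lying loose on the plank on the stand's far side, T section 45 mm wide and 28 mm high, 420 mm long along its x axis. Origin: centre of its underside. Not to be disturbed.
- compass: Round blue plastic compass housing lying loose on the plank on the robot's side of the stand, 70 mm across, 19 mm high. Origin: centre of its underside. Not to be disturbed.
- marker_cap: Domed brass survey marker cap lying loose on the plank on the robot's side of the stand, 68 mm across, 20 mm high. Origin: centre of its underside. Not to be disturbed.
Mind the look-alikes: they are no part of the job. What is shaped like the beacon_short but green is not meant. What is shaped like the beacon_middle but white is not meant.

How it is judged:
By the outcome, as a careful person would: the job done as asked, in the order asked, and still so for the second after the job is handed in, with the robot touching nothing.
It also fails if it takes over 48 s, if anything falls off the work surface, if the arm or the gripper's body presses on something with over 40 N, if the wrist force passes 120 N, or if a joint passes its speed limit or range.

ROBOT

A 7-joint arm with a two-finger parallel gripper is mounted at the origin on the work surface. World frame = base frame: x ahead of the robot, y to its left, z up, the work surface at z = 0. Lengths are in mm, angles in rad, forces in N, time in s.
With the tool pointing down it reaches from about 400 to 875 mm from the base axis. Payload 4.4 kg.
Tool frame: the origin (TCP) lies between the finger pads; the fingertips stand 17 mm ahead of it and the grasp point (between the pads) lies 2 mm behind it; z points along the fingers, y is the line along which they close (so a half turn about z gives the same grasp; the last joint's range is limited). The gripper opens to 85 mm and grips with 20 to 120 N. Pads are 22 mm wide; open, the fingers measure 114 mm over their backs; the gripper's body (76 mm by 85 mm) begins 54 mm behind the grasp point. The pads swing forward as they close: fully open they stand 13 mm farther back than shut.
Start: joints at [-1.346, 0.628, 0.038, 1.517, -0.027, 0.996, -0.02], TCP at [186.343, 622.731, 248.313] pointing down, gripper open.
Joint ranges: [-3.06, 3.06], [-0.37, 2.12], [-1.25, 1.32], [0.18, 2.47], [-1.1, 4.24], [0.23, 1.98], [-2.94, 2.94]. Speed limits (rad/s): [2.57, 2.57, 3.14, 3.14, 3.14, 3.14, 3.14].

INTERFACE

Orientations are given as [roll, pitch, yaw] about the fixed x, y, z axes, in that order (R = Rz(yaw) Ry(pitch) Rx(roll)).
In Python, from cell import sensors, get_image, ctrl gives the robot as it stands.
- The arm moves only by the tool send_rows, never from a script. Its argument "series" is a list of rows, each a list of 3 entries, a list of its own where there are three numbers: the finger opening in mm, from 0 to 85.4, then the shift along the world's x, y, z in units of 60 mm (1.0 is 60 mm), then the turn, a rotation vector about the world's x, y, z in units of 5 degrees (1.0 is 5 degrees). A call has 1 to 8 rows; each row shifts and turns the commanded pose from where the row before left it; what a row does not reach is not made up. A row lasts 1/8 s, in which the tool goes at most 62.5 mm and 10.7 degrees, less where a joint would pass 70% of its speed; a pose out of reach is approached as far as the arm can. A call is refused whole if a number of a shift passes 1 or a number of a turn 1, either way. A call with a gripper value outside its range is refused whole. The fingers move at their own pace and stop on an object; the grip force is fixed at half the most. Time passes only in rows, so rows that do not move let the fingers close. It gives the time, the measured TCP pose, the force, the opening and the grip force at its end, in the units of the state.
- sensors.read_state(): the state, without advancing time (a new reading comes with each control period).
- get_image(name): name is "scene" or "top"; returns a dict with "img" (420x560x3 uint8, red, green, blue), "depth" (420x560 float32, mm along the optical axis (not along the pixel's ray), 0 where there is no reading), "vfov" (degrees; the focal length in pixels is half the picture's height over the tangent of half this angle, whatever the lens; pixels are square), "cx", "cy" (the principal point, pixels), "world_to_cam" (4x4, takes a point from world to camera coordinates). Camera axes: x right, y down, z forward; pixel columns grow to the right and rows downward; lengths in mm; the calibration is good to about 2 mm. A picture is of the moment at which its call begins.
- ctrl.finish_job(): hands the job in; it is judged then, once.
The state is a dict: "clock": time; "qpos": joint angles; "qd": joint speeds; "tau": joint torques, N m; "eef_pos": TCP position; "tool_rot": TCP orientation; "force": force on the tool from outside, world axes, zero at the start; "torque": the same for the moment, N m; "width": finger opening in mm; "gripper_force": force on a finger pad.
Only numpy, scipy, OpenCV 4.12 (cv2) and the standard library are available. Lean on these libraries where they do the work, as an engineer would, in place of code of your own. Each camera call takes 0.05 s, during which the arm holds its last target. There are 200 camera calls.

## Working session

There is one attempt and no reset: what is moved stays moved. The work goes in short steps, Python scripts to look and compute and a tool call to move; the robot and the scene stay as the last step left them, time stands still between calls to the robot, and variables do not carry over. Pictures are saved under pics/ and viewed, at most 10 in all, crops included, and the job is handed in when it is done.

Besides the shell and the picture viewer there is one more tool, called after ">>>" as a command line: name --argument value ..., lists and objects as JSON in quotes. send_rows: Moves the arm, as the interface text tells. Its arguments: {"type":"object","properties":{"series":{"type":"array"}},"required":["series"]}

```bash
mkdir -p pics
cat > h.py <<'E'
import numpy as np, cv2
from cell import sensors, get_image, ctrl
def cap(name,fn=None):
    d=get_image(name); im=cv2.cvtColor(d["img"],cv2.COLOR_RGB2BGR)
    if fn: cv2.imwrite("pics/"+fn,im)
    return d
def pts(d):
    "world xyz for each pixel from depth"
    h,w=d["depth"].shape; f=h/2/np.tan(np.radians(d["vfov"])/2)
    u,v=np.meshgrid(np.arange(w),np.arange(h)); z=d["depth"]
    c=np.stack([(u-d["cx"])/f*z,(v-d["cy"])/f*z,z,np.ones_like(z)],-1)
    return (c@np.linalg.inv(d["world_to_cam"]).T)[...,:3]
E
python3 - <<'E'
from h import *
for n in("scene","top"):
    d=cap(n,n+"0.png"); print(n,d["vfov"],d["cx"],d["cy"],np.round(d["world_to_cam"],2).tolist(),(d["depth"]>0).mean())
s=sensors.read_state(); print(s)
E
```

```text
scene 51.14205735497527 285.4332360090527 202.87202444573776 [[0.75, 0.66, 0.01, -437.01], [0.44, -0.48, -0.75, -119.37], [-0.49, 0.57, -0.66, 1086.46], [0.0, 0.0, 0.0, 1.0]] 0.9958630952380952
top 45.64213786732457 272.9220534900819 220.03161355886485 [[0.0, -1.0, -0.03, 80.52], [-1.0, -0.0, -0.09, 558.86], [0.09, 0.03, -1.0, 1104.6], [0.0, 0.0, 0.0, 1.0]] 0.996016156462585
{'clock': 0.1, 'qpos': array([-1.34580449,  0.62922343,  0.03845534,  1.51825122, -0.02697172,
        0.99628074, -0.02002621]), 'qd': array([-0.0004273 , -0.00162949, -0.00108067, -0.00194312,  0.00054246,
       -0.00093156, -0.00087495]), 'tau': array([ 3.57675999e-03, -5.64531076e+01,  1.23097301e+00, -1.93975192e+01,
        1.12933625e-02,  5.33316401e-03, -3.77618278e-06]), 'eef_pos': array([186.19819052, 622.2248503 , 247.50615616]), 'tool_rot': array([-3.13994872e+00,  4.42905601e-05,  2.85078184e+00]), 'force': array([-0.0977132 , -0.91963967,  0.85043228]), 'torque': array([ 0.01821636, -0.00710609,  0.00110126]), 'gripper_force': 0.0, 'width': 85.46207878361834}
```

View pics/scene0.png

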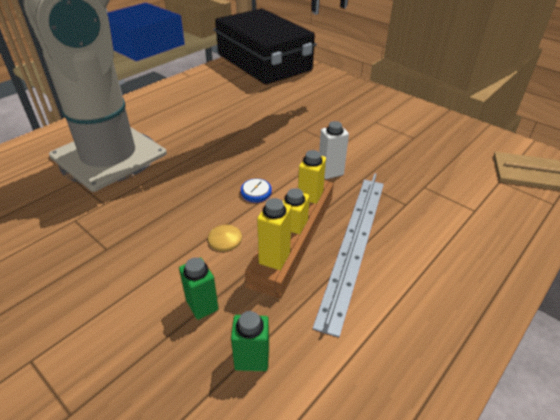

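View pics/top0.png

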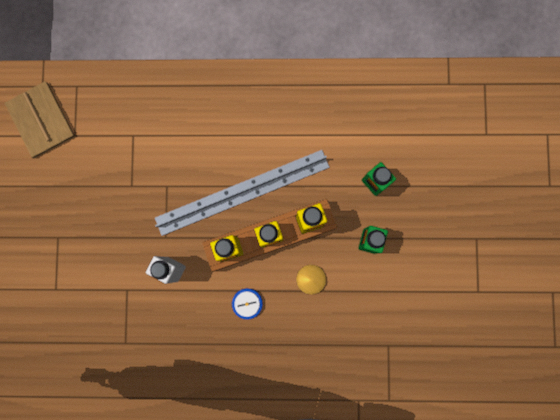

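Scene view: yellow beacons at (273,235), the tallest and nearest, (295,210), the shortest, and (312,175), the middle one. The look-alikes are green at (198,288) and (250,342), and white at (334,150). The brass cap is at (225,237) and the compass at (256,190). 
Top view: plungers at about (313,216), (268,234) and (224,248) on yellow cases. The greens are at (380,177) and (376,239), the white at (160,270).

Run:
```python
from h import *
for n in("top","scene"):
    d=cap(n); P=pts(d); hsv=cv2.cvtColor(d["img"],cv2.COLOR_RGB2HSV)
    W=d["world_to_cam"]; f=210/np.tan(np.radians(d["vfov"])/2); C=-W[:3,:3].T@W[:3,3]
    seeds={"top":[(268,234),(224,248),(313,216)],"scene":[(295,196),(312,158),(274,207)]}[n]
    for (u,v),top in zip(seeds,(118,143,168)):
        g=(hsv[...,1]<60)&(hsv[...,2]>60)&(hsv[...,2]<170)
        g=g&(abs(P[...,2]-top)<8)
        k,l,st,ce=cv2.connectedComponentsWithStats(g.astype(np.uint8))
        i=1+np.argmin(np.hypot(*(ce[1:]-[u,v]).T)+ (st[1:,4]<25)*1e3)
        z=np.median(P[l==i][:,2]); c=ce[i]
        r=W[:3,:3].T@np.array([(c[0]-d["cx"])/f,(c[1]-d["cy"])/f,1]); t=(top-C[2])/r[2]
        print(n,c.round(1),st[i],"z",z.round(1),"depth mean",P[l==i].mean(0).round(1),"ray",(C+t*r).round(1))
d=cap("top");im=cv2.cvtColor(d["img"],cv2.COLOR_RGB2BGR)
P=pts(d)
a=cv2.resize(im[190:275,195:345],None,fx=5,fy=5,interpolation=cv2.INTER_CUBIC)
cv2.imwrite("pics/crop.png",a)
for n,(u,v) in dict(compass=(247,304),cap=(311,279),picket=(242,193)).items(): print(n,P[v,u].round(0))
for n,(u,v) in dict(w=(160,270),g1=(380,177),g2=(376,239)).items(): print(n,P[v,u].round(0))
```

```text
top [267.5 233. ] [261 226  14  14 156] z 117.6 depth mean [523.7  90.7 117.6] ray [523.7  90.6 118. ]
top [223.  247.6] [216 241  15  14 165] z 143.1 depth mean [492.4 179.8 143.2] ray [492.4 179.8 143. ]
top [311.9 215.5] [305 209  15  14 170] z 167.9 depth mean [555.3   1.3 168. ] ray [555.3   1.3 168. ]
scene [294.7 194.5] [287 189  16  12 157] z 117.2 depth mean [527.2  87.8 116.4] ray [528.5  86.2 118. ]
scene [312.9 155.3] [306 150  15  12 138] z 142.9 depth mean [495.6 177.2 142. ] ray [496.6 176.  143. ]
scene [273.9 205.3] [265 198  19  15 214] z 167.7 depth mean [558.5  -1.6 166.8] ray [559.4  -2.6 168. ]
compass [370. 140.  19.]
cap [426.  -4.  21.]
picket [623. 155.   4.]
w [446. 310. 129.]
g1 [ 642. -145.  109.]
g2 [ 512. -135.  108.]
```

View pics/crop.png

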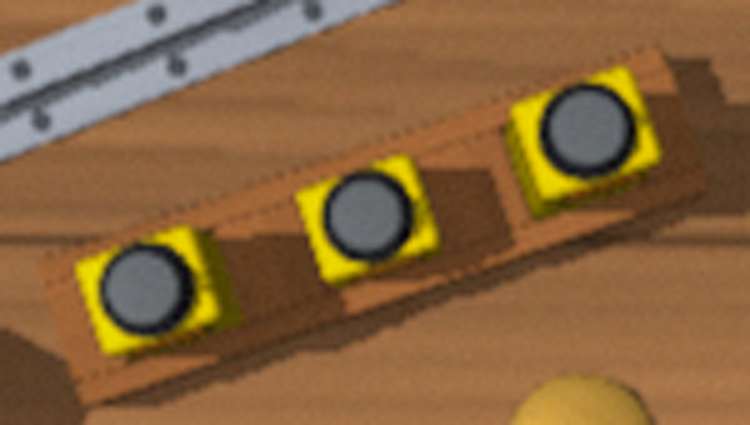

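Both views agree to within about 5 mm, and heights match the descriptions. The crop shows three yellow units seated in the stand: middle on the left (148,290), short in the centre (367,215), tall on the right (588,130). Averaged targets are short (525.5, 89), middle (494, 178.5) and tall (557, 0). I'm closing the fingers and moving towards the short one at a safe height.

>>> send_rows --series '[[0,[0.5,-0.8,0],[0,0,0]],[0,[0.5,-0.8,0],[0,0,0]],[0,[0.5,-0.8,0],[0,0,0]],[0,[0.5,-0.8,0],[0,0,0]],[0,[0.5,-0.8,0],[0,0,0]],[0,[0.5,-0.8,0],[0,0,0]],[0,[0.5,-0.8,0],[0,0,0]],[0,[0.5,-0.8,0],[0,0,0]]]'

```text
clock: 1.25
eef_pos: [427.2, 237.2, 248.5]
tool_rot: [3.141, 0.0, 2.851]
force: [1.2, 0.7, 0.2]
width: -0.2
gripper_force: 0.0
```

>>> send_rows --series '[[0,[0.5,-0.8,0],[0,0,0]],[0,[0.5,-0.8,0],[0,0,0]],[0,[0.5,-0.7,0],[0,0,0]],[0,[0.14,-0.17,0],[0,0,0]],[0,[0,0,-0.6],[0,0,0]],[0,[0,0,-0.6],[0,0,0]],[0,[0,0,0],[0,0,0]]]'

```text
clock: 2.12
eef_pos: [522.4, 91.1, 174.3]
tool_rot: [-3.139, -0.006, 2.852]
force: [0.8, -0.3, -0.7]
width: -0.2
gripper_force: 0.0
```

Run:
```python
from h import *
a=[]
for n,(u,v) in dict(scene=(295,180),top=(268,234)).items():
    d=cap(n); im=cv2.cvtColor(d["img"],cv2.COLOR_RGB2BGR)
    a.append(cv2.resize(im[v-70:v+70,u-70:u+70],None,fx=2.8,fy=2.8,interpolation=cv2.INTER_CUBIC))
cv2.imwrite("pics/c2.png",np.hstack(a)); s=sensors.read_state(); print(s["eef_pos"],s["force"])
```

```text
[524.95027776  91.24486614 176.95587183] [ 0.23700693 -0.71574589  0.57949761]
```

View pics/c2.png

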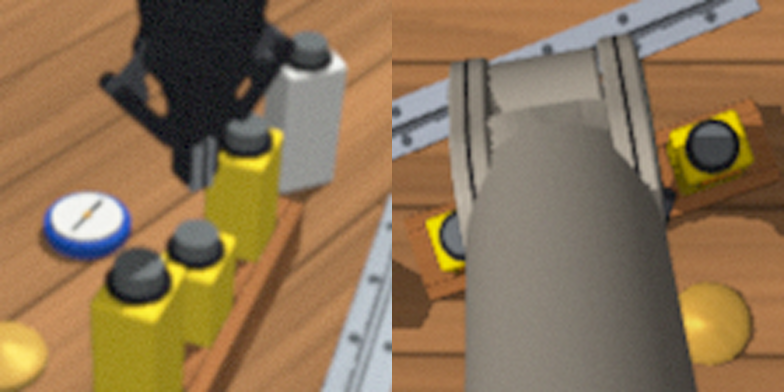

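The closed fingers hang above the short plunger: scene half tip (198,185), plunger (195,240). The finger linkage is wide, so I'll turn the tool until the closing line is across the stand row. That keeps it clear of the taller neighbours.

>>> send_rows --series '[[0,[0,0,0],[0,0,-1]],[0,[0,0,0],[0,0,-1]],[0,[0,0,0],[0,0,-1]],[0,[0,0,0],[0,0,-1]],[0,[0,0,0],[0,0,-1]],[0,[0,0,0],[0,0,-1]],[0,[0,0,0],[0,0,-1]],[0,[0,0,0],[0,0,-1]]]'

```text
clock: 3.22
eef_pos: [525.9, 91.4, 178.4]
tool_rot: [3.138, 0.001, 2.151]
force: [0.1, 0.6, 0.6]
width: -0.3
gripper_force: 0.0
```

>>> send_rows --series '[[0,[0,0,0],[0,0,-1]],[0,[0,0,0],[0,0,-1]],[0,[0,0,0],[0,0,-1]],[0,[0,-0.03,-0.2],[0,0,0]],[0,[0,0,-0.2],[0,0,0]],[0,[0,0,0],[0,0,0]]]'

```text
clock: 3.98
eef_pos: [523.9, 88.7, 151.3]
tool_rot: [-3.139, -0.001, 1.892]
force: [0.4, -0.5, 0.7]
width: 0.3
gripper_force: 0.0
```

Run:
```python
from h import *
d=cap("scene"); im=cv2.cvtColor(d["img"],cv2.COLOR_RGB2BGR)
cv2.imwrite("pics/c3.png",cv2.resize(im[110:250,225:365],None,fx=4,fy=4,interpolation=cv2.INTER_CUBIC)); s=sensors.read_state(); print(s["eef_pos"],s["force"],s["qpos"].round(2))
```

```text
[524.3633252   88.63306309 151.73094456] [-0.16501598  0.13251723  0.00462833] [-0.44  0.62  0.33  1.95 -0.32  0.63  0.42]
```

View pics/c3.png

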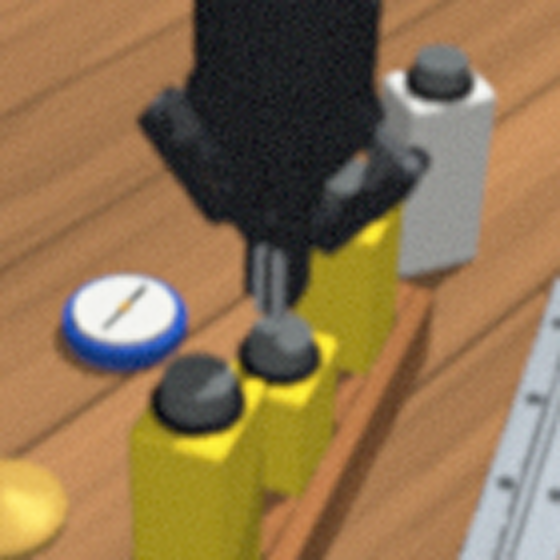

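Crop: fingertips (270,310) are just above the short plunger (280,335), and the linkage is across the row and clear. Pressing down now.

>>> send_rows --series '[[0,[0.04,0,-0.1],[0,0,0]],[0,[0,0,-0.1],[0,0,0]],[0,[0,0,-0.1],[0,0,0]],[0,[0,0,-0.05],[0,0,0]],[0,[0,0,-0.05],[0,0,0]],[0,[0,0,0],[0,0,0]]]'

```text
clock: 4.78
eef_pos: [527.0, 88.7, 128.1]
tool_rot: [-3.141, -0.0, 1.891]
force: [-0.4, -0.8, -1.2]
width: 0.2
gripper_force: 0.0
```

>>> send_rows --series '[[0,[0,0,-0.03],[0,0,0]],[0,[0,0,-0.03],[0,0,0]],[0,[0,0,0],[0,0,0]]]'

```text
clock: 5.15
eef_pos: [527.0, 88.7, 124.6]
tool_rot: [-3.141, -0.0, 1.891]
force: [0.2, 0.1, 0.8]
width: 0.2
gripper_force: 0.3
```

>>> send_rows --series '[[0,[0,0,-0.03],[0,0,0]],[0,[0,0,-0.01],[0,0,0]]]'

```text
clock: 5.4
eef_pos: [527.6, 88.8, 124.0]
tool_rot: [3.14, -0.001, 1.891]
force: [-4.9, -0.2, 20.9]
width: 0.2
gripper_force: 10.6
```

Hard stop at tip height 107 mm, exactly fully down, with 21 N. Lifting off and checking.

>>> send_rows --series '[[0,[0,0,0.1],[0,0,0]],[0,[0,0,0.4],[0,0,0]],[0,[0,0,0.5],[0,0,0]],[0,[0,0,0.5],[0,0,0]],[0,[-0.27,0.75,0],[0,0,0]],[0,[-0.27,0.75,0],[0,0,0]],[0,[0,0,0],[0,0,0]]]'

```text
clock: 6.28
eef_pos: [492.9, 183.4, 211.8]
tool_rot: [-3.141, -0.002, 1.899]
force: [0.2, 0.1, -0.3]
width: 0.1
gripper_force: 0.0
```

```bash
cat > m.py <<'E'
from h import *
def heights(fn=None):
    d=cap("scene"); P=pts(d); hsv=cv2.cvtColor(d["img"],cv2.COLOR_RGB2HSV)
    for n,(x,y),t in(("short",(528,88),102),("middle",(496,177.5),127),("tall",(559,-1.5),152)):
        r=np.hypot(P[...,0]-x,P[...,1]-y)
        m=(r<12)&(P[...,2]>t-5)&(P[...,2]<t+22)
        c=(r<36)&(P[...,2]>t-6)&(P[...,2]<t+6)&(hsv[...,1]>150)
        print(n,m.sum(),"plunger z",np.percentile(P[m][:,2],[10,50,90]).round(1),"case top",np.percentile(P[c][:,2],[50,90]).round(1),c.sum())
    s=sensors.read_state(); print(s["clock"],s["eef_pos"],s["force"])
    if fn:
        im=cv2.cvtColor(d["img"],cv2.COLOR_RGB2BGR)
        cv2.imwrite("pics/"+fn,cv2.resize(im[110:300,200:390],None,fx=3,fy=3,interpolation=cv2.INTER_CUBIC))
E
python3 -c "from m import *; heights('c4.png')"
```

```text
short 104 plunger z [104.4 106.4 107.4] case top [101.  104.4] 167
middle 129 plunger z [131.5 141.6 143.9] case top [125.7 128.1] 167
tall 204 plunger z [156.2 167.4 169.1] case top [150.9 153. ] 266
6.325 [493.95752282 180.60924727 212.01556509] [ 0.0233133  -1.45161062  0.97823019]
```

View pics/c4.png

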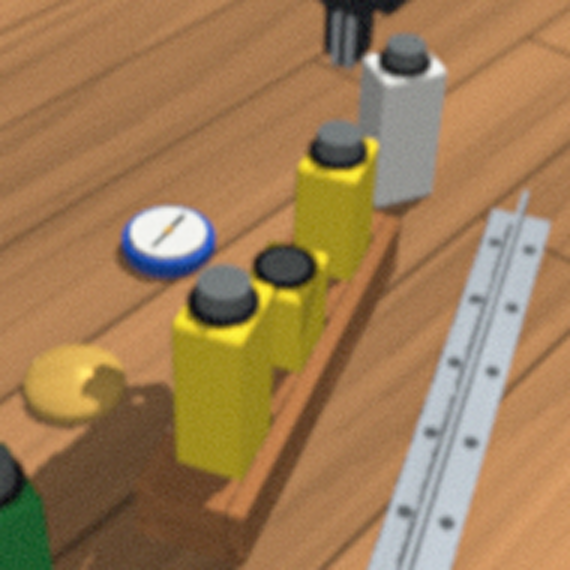

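The picture shows the short plunger down in its collar at (285,265), depth 107 mm; the middle (340,140) and tall (222,290) are still up, and the fingers are above the middle beacon. Pressing the middle one.

>>> send_rows --series '[[0,[0,0,-0.3],[0,0,0]],[0,[0,0,-0.3],[0,0,0]],[0,[0,0,-0.15],[0,0,0]],[0,[0,0,-0.1],[0,0,0]],[0,[0,0,-0.05],[0,0,0]],[0,[0,0,-0.05],[0,0,0]],[0,[0,0,0],[0,0,0]]]'

```text
clock: 7.2
eef_pos: [494.8, 178.7, 155.4]
tool_rot: [3.141, -0.0, 1.891]
force: [-0.1, -0.6, 0.5]
width: -0.0
gripper_force: 0.0
```

>>> send_rows --series '[[0,[0,0,-0.03],[0,0,0]],[0,[0,0,-0.03],[0,0,0]],[0,[0,0,0],[0,0,0]]]'

```text
clock: 7.58
eef_pos: [494.8, 179.1, 151.6]
tool_rot: [3.141, -0.0, 1.891]
force: [0.2, 1.0, 0.3]
width: 0.3
gripper_force: 0.5
```

>>> send_rows --series '[[0,[0,0,-0.03],[0,0,0]],[0,[0,0,-0.02],[0,0,0]]]'

```text
clock: 7.82
eef_pos: [495.0, 179.1, 149.0]
tool_rot: [3.141, -0.0, 1.891]
force: [-2.1, 0.1, 15.0]
width: 0.1
gripper_force: 7.1
```

>>> send_rows --series '[[0,[0,0,-0.015],[0,0,0]],[0,[0,0,0],[0,0,0]]]'

```text
clock: 8.07
eef_pos: [495.1, 179.1, 149.0]
tool_rot: [3.14, -0.001, 1.891]
force: [-2.5, 1.4, 13.1]
width: 0.0
gripper_force: 6.6
```

Hard stop at tip height 132 mm, so the middle is fully down. Lifting and moving to the tall one.

>>> send_rows --series '[[0,[0,0,0.1],[0,0,0]],[0,[0,0,0.5],[0,0,0]],[0,[0,0,0.5],[0,0,0]],[0,[0.26,-0.75,0],[0,0,0]],[0,[0.26,-0.75,0],[0,0,0]],[0,[0.26,-0.75,0],[0,0,0]],[0,[0.27,-0.74,0],[0,0,0]],[0,[0,0,0],[0,0,0]]]'

```text
clock: 9.07
eef_pos: [558.4, -6.2, 213.8]
tool_rot: [-3.141, 0.003, 1.883]
force: [0.3, 0.1, -0.2]
width: 0.0
gripper_force: 0.0
```

```bash
python3 -c "from m import *; heights('c5.png')"
```

```text
short 97 plunger z [104.4 106.2 107.6] case top [100.9 104.2] 163
middle 68 plunger z [129.5 131.2 132.6] case top [125.5 127.9] 138
tall 204 plunger z [156.2 167.  168.9] case top [150.8 152.8] 270
9.125 [557.65496934  -3.00048534 213.51844296] [-0.53119167  1.08801119 -0.59745943]
```

View pics/c5.png

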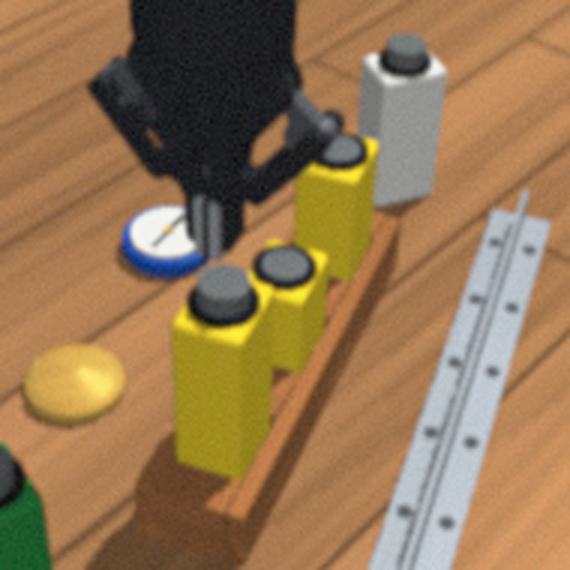

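Short (285,265) and middle (342,150) are both down at 106–107 and 131–132 mm. The fingertips (210,245) are above the tall plunger (222,285). Pressing the tall one.

>>> send_rows --series '[[0,[0,0,-0.2],[0,0,0]],[0,[0,0,-0.15],[0,0,0]],[0,[0,0,-0.1],[0,0,0]],[0,[0,0,-0.05],[0,0,0]],[0,[0,0,-0.05],[0,0,0]],[0,[0,0,-0.03],[0,0,0]],[0,[0,0,0],[0,0,0]]]'

```text
clock: 10.0
eef_pos: [557.7, -0.7, 179.0]
tool_rot: [-3.142, -0.0, 1.891]
force: [-1.4, 0.7, 1.3]
width: -0.6
gripper_force: 0.5
```

>>> send_rows --series '[[0,[0,0,-0.03],[0,0,0]],[0,[0,0,-0.02],[0,0,0]],[0,[0,0,0],[0,0,0]]]'

```text
clock: 10.38
eef_pos: [557.7, -0.7, 175.9]
tool_rot: [-3.141, -0.0, 1.891]
force: [0.3, 0.1, 1.7]
width: -0.2
gripper_force: 0.8
```

>>> send_rows --series '[[0,[0,0,-0.03],[0,0,0]],[0,[0,0,-0.015],[0,0,0]]]'

```text
clock: 10.62
eef_pos: [558.2, -0.4, 174.1]
tool_rot: [3.14, -0.0, 1.891]
force: [-1.8, 1.9, 14.4]
width: -0.1
gripper_force: 7.2
```

>>> send_rows --series '[[0,[0,0,-0.01],[0,0,0]],[0,[0,0,0],[0,0,0]]]'

```text
clock: 10.88
eef_pos: [558.6, -0.4, 174.2]
tool_rot: [3.139, -0.0, 1.891]
force: [-2.5, 0.8, 13.5]
width: -0.2
gripper_force: 6.7
```

Hard stop at tip height 157 mm. Lifting clear and checking everything.

>>> send_rows --series '[[0,[0,0,0.1],[0,0,0]],[0,[0,0,0.4],[0,0,0]],[0,[0,0,0.6],[0,0,0]],[0,[0,0,0.6],[0,0,0]],[0,[0,0,0.3],[0,0,0]],[0,[0,0,0],[0,0,0]],[0,[0,0,0],[0,0,0]],[0,[0,0,0],[0,0,0]]]'

```text
clock: 11.88
eef_pos: [557.1, -0.7, 291.5]
tool_rot: [-3.139, -0.0, 1.891]
force: [0.2, 0.1, -0.1]
width: 0.0
gripper_force: 0.0
```

```bash
python3 -c "from m import *; heights('c6.png')"
```

```text
short 95 plunger z [104.8 106.5 107.7] case top [101.1 104.4] 159
middle 77 plunger z [129.8 131.5 132.6] case top [125.7 128.6] 171
tall 131 plunger z [154.5 156.3 157.5] case top [150.8 153.1] 286
11.925 [557.2311364   -0.70790223 291.62289186] [ 1.13188213 -0.29216669  0.62937997]
```

View pics/c6.png

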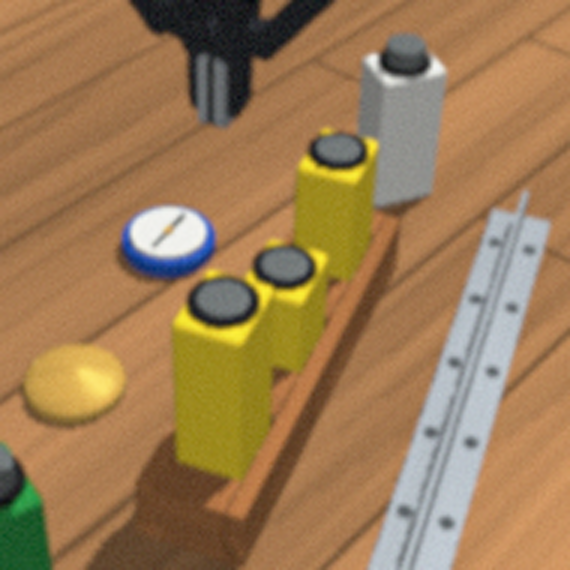

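All three plungers, at (222,298), (285,265) and (340,148), sit down in their collars. The beacons are seated, and the compass, brass cap and picket have not moved.

```bash
python3 -c "from cell import ctrl; print(ctrl.finish_job())"
```

```text
the job is handed in; nothing more can be done
None
```

I pressed all three yellow beacons fully down in order (short, middle, tall), left them seated with nothing else disturbed, and handed the job in at about 12 s on the robot's clock.

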